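# Release the spring pin and run the seedling tray out

## Robot

A 7-joint arm with a two-finger parallel gripper is mounted at the origin on the work surface. World frame = base frame: x ahead of the robot, y to its left, z up, the work surface at z = 0. Lengths are in m, angles in rad, forces in N, time in s.
With the tool pointing down it reaches from about 0.35 to 0.9 m from the base axis. Payload 19.9 kg.
Tool frame: the origin (TCP) lies on the centre line of the jaws, within the pads' length; the fingertips stand ctrl.tip_reach ahead of it and the grasp point (between the pads) lies 3 mm ahead of it (ctrl.tip_reach is the distance from the TCP to the fingertips, in m); z points along the fingers, y is the line along which they close (so a half turn about z gives the same grasp; the last joint's range is limited). The gripper opens to 85 mm and grips with 20 to 120 N. Pads are 22 mm wide; open, the fingers measure 114 mm over their backs; the gripper's body (76 mm by 85 mm) begins 54 mm behind the grasp point. The pads swing forward as they close: fully open they stand 13 mm farther back than shut.
Start: joints at [-1.222, 0.417, -0.01, 1.614, 0.005, 1.111, -0.053], TCP at [0.237, 0.578, 0.253] pointing down, gripper open.
Joint ranges: [-2.81, 2.81], [-0.39, 2.02], [-1.27, 1.25], [0.06, 2.57], [-1.19, 4.33], [0.19, 2], [-2.82, 2.82]. Speed limits (rad/s): [1.89, 1.89, 2.39, 2.39, 3.01, 3.01, 3.01].

## Interface

Orientations are given as a unit quaternion [w, x, y, z].
In Python, from station import ctrl gives the robot as it stands.
- The arm moves only by the tool apply_moves, never from a script. Its argument "increments" is a list of rows, each a list of 4 numbers: the shift along the tool's x, y, z in mm, then the turn about the tool's z in degrees. In form: [[dx, dy, dz, turn], ...]. A call has 1 to 10 rows; each row is the pose to reach, as a shift and turn from the pose commanded when the call began, along the tool's axes at that moment; what a row does not reach only later rows make up. A row lasts 1/10 s, in which the tool goes at most 50 mm and 8.59 degrees, less where a joint would pass 70% of its speed; a pose out of reach is approached as far as the arm can. A call with a gripper value outside its range is refused whole. "jaw" is the gripper command: -1 is fully open, 1 is shut, values between are in proportion, set as the call begins (left out, the last holds). The fingers move at their own pace and stop on an object; the grip force is fixed at half the most. Time passes only in rows, so rows that repeat a pose let the fingers close. It gives the time, the measured TCP pose, the force, the opening and the grip force at its end, in the units of the state.
- ctrl.observe(): the state, without advancing time (a new reading comes with each control period).
- ctrl.capture(name): name is "scene" or "side" or "wrist"; returns the picture (400x640x3 uint8, blue, green, red); there is no depth.
- ctrl.calibration(name): a dict with "mtx" (3x3 intrinsics, pixels), "k1" (the pictures are not rectified: a ray, as slopes to the right and down, at radius r is drawn at 1 + k1 r^2 times it, then the intrinsics apply), "cam_to_world" (4x4, takes a point from camera to world coordinates). Camera axes: x right, y down, z forward; pixel columns grow to the right and rows downward; lengths in m; the calibration is good to about 2 mm. A picture is of the moment at which its call begins: read the wrist's pose just before it. calibration takes no time and is no camera call; for the wrist camera it gives the pose at the moment of the call.
- ctrl.sign_off(): hands the job in; it is judged then, once.
The state is a dict: "clock": time; "joints": joint angles; "joint_velocities": joint speeds; "joint_torque": joint torques, N m; "tool_pos": TCP position; "ee_rot": TCP orientation; "contact_force": force on the tool from outside, world axes, zero at the start; "moment": the same for the moment, N m; "opening": finger opening in m; "gripper_force": force on a finger pad.
Only numpy, scipy, OpenCV 4.12 (cv2) and the standard library are available. Lean on these libraries where they do the work, as an engineer would, in place of code of your own. Each camera call takes 0.05 s, during which the arm holds its last target. There are 200 camera calls.

## Task

There are two tray slides on the bench; only one carries a tray planted with seedlings. On that one, pull the spring pin up by its T-handle, give it a quarter turn and let it rest in the shallow notch so that it stays out by itself, then let go and run the carriage by its knob all the way to the stop at the other end, with the pin left out. Leave the slide with the empty tray locked as it is.

Things in the scene. Friction and masses are not known exactly. Their poses are not given: they have to be found in the camera images.
- seed: The tray slide with the seedlings: plywood base 110 x 310 mm, a carriage with a black four-cell tray (leaves up to 110 mm above the bench), a steel T-handled spring pin in a slotted steel tower at one end (125 mm along -y), a dark steel stop at the other. Origin: centre of the base's underside; y: direction in which the carriage runs out; z up.
- seed_pin (a point): Centre of the T-handle's steel bar on that slide's spring pin: bar 60 mm long (the point's x), 12 mm wide (its y), 16 mm tall; 114 mm above the bench when the pin is in, 34 mm above the rim of the 34 mm square tower, with only the 8 mm shaft between. z is up, the pin's axis. With the pin in, the bar lies across the travel. The tray begins 58 mm from the axis.
- seed_lift (a joint): How far the pin is pulled up, m: 0 in (locks the carriage), at most 0.036. A spring pushes it down with 5 N (in) to 11 N (top). A short cross dowel, parallel to the T-bar, sits in a slot of the tower; it can turn once lifted 0.021 or more. Turned a quarter and let go, it drops into the shallow rest notch and stays at about 0.017, clear of the carriage.
- seed_turn (a joint): Turn of the T-handle about the vertical, rad, anticlockwise from above positive: about 0 with the pin in, limits -1.9 to 1.9. The rest notch is a quarter turn away, at +1.57 or at -1.57 (either serves), and catches the dowel within about 0.25 rad. Let go at 0, the pin springs back in.
- seed_knob (a point): Centre of the upright round black knob on the seedling carriage (26 mm diameter, 34 mm tall, on a 14 mm steel stem), on the robot's side of the tray, 22 mm clear of it; 105 mm above the bench. The point's y axis is the direction in which the carriage runs out, from the pin towards the stop; z is up.
- seed_cart (a joint): How far that carriage has run out, m: 0 locked, 0.100 against the stop. It slides with about 2 N and stays where it is left. Locked, the pin's tip stands in its hole with 1.5 mm play.
- bare_lift (a joint): Lift of the spring pin on the other slide, which is the same in every way but has an empty tray, m: 0 in. To be left in.
- bare_cart (a joint): How far the carriage with the empty tray has run out, m: 0 locked. To be left locked.

How it is judged:
On the way:
1. the pin of the seedling slide rests pulled out and turned in its notch, let go, with the carriage still in its locked place (value of joint seed_lift above 0.012 m and (value of joint seed_turn above 1.2 rad or value of joint seed_turn below -1.2 rad) and contact force between the fingers and seed_lift below 0.3 N and value of joint seed_cart below 0.02 m), for 0.2 s.
At the end, for the whole second after the job is handed in: The seedling carriage rests within 12 mm of its stop (run out over 88 mm), its pin still stands out (lifted over 12 mm, turned over 1.2 rad either way), and the slide with the empty tray is as it was: pin lifted and carriage run out less than 8 mm each (value of joint seed_lift above 0.012 m and (value of joint seed_turn above 1.2 rad or value of joint seed_turn below -1.2 rad) and value of joint seed_cart above 0.088 m and velocity of joint seed_cart below 0.01 m/s and value of joint each of bare_lift, bare_cart below 0.008 m); the robot touches nothing.
It fails at once if the pin of the slide with the empty tray is pulled out, or its carriage moved (value of joint any of bare_lift, bare_cart above 0.012 m).
It also fails if it takes over 48 s, if anything falls off the work surface, if the arm or the gripper's body presses on something with over 40 N, if the wrist force passes 120 N, or if a joint passes its speed limit or range.

## Working session

There is one attempt and no reset: what is moved stays moved. The work goes in short steps, Python scripts to look and compute and a tool call to move; the robot and the scene stay as the last step left them, time stands still between calls to the robot, and variables do not carry over. Pictures are saved under pics/ and viewed, at most 10 in all, crops included, and the job is handed in when it is done.

Besides the shell and the picture viewer there is one more tool, called after ">>>" by a JSON object that holds its "name" and its "arguments". apply_moves: Moves the arm, as the interface text tells. Its arguments: {"type":"object","properties":{"increments":{"type":"array"},"jaw":{"type":"number"}},"required":["increments"]}

```bash
mkdir -p pics
cat > h.py <<'E'
import numpy as np, cv2
from station import ctrl
def ray(c,u,v):
    K=np.array(c["mtx"]);T=np.array(c["cam_to_world"])
    p=cv2.undistortPoints(np.array([[[u,v]]],float),K,np.array([c["k1"],0,0,0.]))[0,0]
    return T[:3,3],T[:3,:3]@np.array([p[0],p[1],1])
def at(c,u,v,z):
    o,d=ray(c,u,v);return o+d*(z-o[2])/d[2]
def proj(c,P):
    T=np.linalg.inv(np.array(c["cam_to_world"]));q=T[:3,:3]@np.array(P)+T[:3,3]
    s=q[:2]/q[2];s=s*(1+c["k1"]*(s@s));K=np.array(c["mtx"]);return K[:2,:2]@s+K[:2,2]
E
python3 - <<'E'
from h import *
a=[ctrl.capture(n) for n in("scene","side")]
for n,i in zip(("scene","side"),a): cv2.imwrite(f"pics/{n}0.png",i); print(n,np.round(ctrl.calibration(n)["cam_to_world"],3).tolist())
o=ctrl.observe();print(o["clock"],o["tool_pos"],o["ee_rot"],ctrl.tip_reach)
E
```

```text
scene [[-0.717, 0.455, -0.529, 0.963], [0.697, 0.464, -0.546, 0.377], [-0.003, -0.76, -0.65, 0.631], [0.0, 0.0, 0.0, 1.0]]
side [[0.972, -0.157, 0.174, 0.391], [-0.234, -0.613, 0.755, -0.733], [-0.012, -0.775, -0.632, 0.651], [0.0, 0.0, 0.0, 1.0]]
0.1 [0.23740457 0.57786509 0.25273418] [-6.53596813e-05  1.93668811e-01  9.81066821e-01 -5.30066945e-04] 0.022
```

View pics/scene0.png

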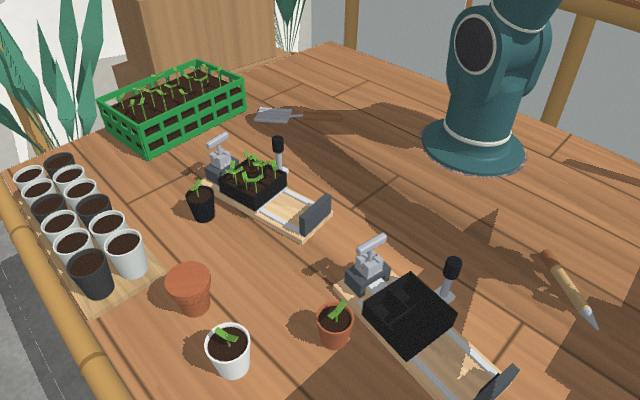

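View pics/side0.png

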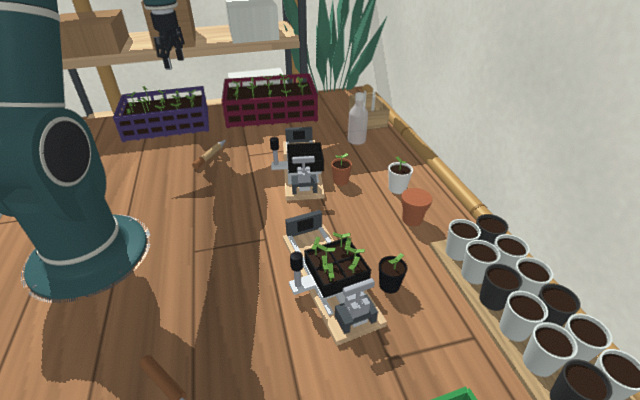

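The scene view shows the seedling slide's T-bar near (217,143) and its knob near (278,144). In the side view they are near (352,291) and (296,260). I'll enlarge both.

Run:
```python
import cv2,numpy as np
a=cv2.imread("pics/scene0.png")[120:245,190:340]; b=cv2.imread("pics/side0.png")[205:345,275:415]
f=lambda i,s:cv2.resize(i,None,fx=s,fy=s,interpolation=cv2.INTER_CUBIC)
a=f(a,4)[:500,:400*1];b=f(b,400/140)
c=np.zeros((500,800,3),np.uint8);c[:500,:400]=a;c[:400,400:]=b
cv2.imwrite("pics/crop0.png",c)
```

```text
(no output)
```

View pics/crop0.png

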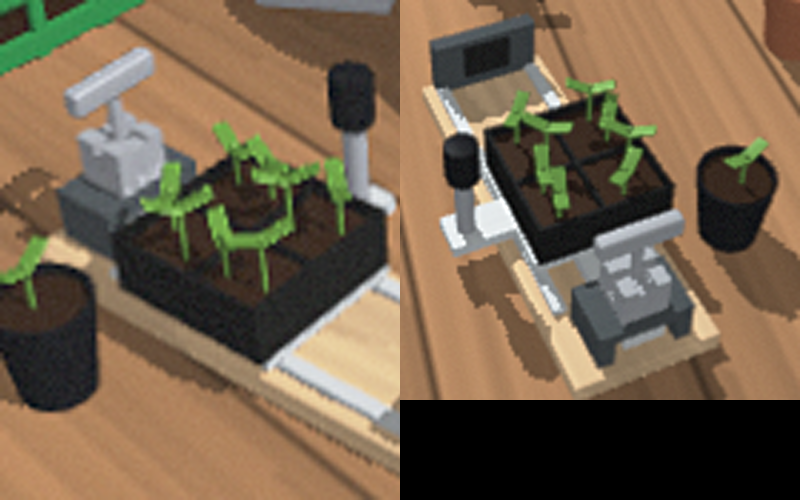

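The crop shows the bar centre at scene (217.5,140.5) and side (358.3,288). The knob centre is at scene (277.7,144.2) and side (296.4,261.4).

Run:
```python
from h import *
S=ctrl.calibration("scene");D=ctrl.calibration("side")
def tri(a,b):
    r=[ray(S,*a),ray(D,*b)];A=np.zeros((3,3));B=np.zeros(3)
    for o,d in r:
        d=d/np.linalg.norm(d);M=np.eye(3)-np.outer(d,d);A+=M;B+=M@o
    return np.linalg.solve(A,B)
pin=tri((217.5,140.5),(358.3,288));kn=tri((277.7,144.2),(296.4,261.4))
print("pin",pin,"knob",kn)
print("z114",at(S,217.5,140.5,.114),at(D,358.3,288,.114)," knob105",at(S,277.7,144.2,.105),at(D,296.4,261.4,.105))
e=[at(S,190+70/4,120+102/4,.116),at(S,190+152/4,120+60/4,.116)];f=[at(D,275+197/2.857,205+248/2.857,.116),at(D,275+283/2.857,205+224/2.857,.116)]
for p,q in(e,f): d=q-p;print(np.linalg.norm(d),np.degrees(np.arctan2(d[1],d[0])))
c=ctrl.calibration("wrist");print(np.round(c["cam_to_world"],3).tolist(),np.round(c["mtx"]).tolist())
```

```text
pin [ 0.56552737 -0.34027368  0.11233813] knob [ 0.47186614 -0.24334767  0.10418732]
z114 [ 0.566766   -0.33796113  0.114     ] [ 0.56502121 -0.3415016   0.114     ]  knob105 [ 0.47259194 -0.24238715  0.105     ] [ 0.47176905 -0.24409391  0.105     ]
0.05685955952874984 -177.11045755134361
0.058378250654653206 4.508209599438411
[[0.379, 0.886, 0.265, 0.17], [0.925, -0.363, -0.11, 0.605], [-0.002, 0.287, -0.958, 0.374], [0.0, 0.0, 0.0, 1.0]] [[325.0, 0.0, 327.0], [0.0, 325.0, 200.0], [0.0, 0.0, 1.0]]
```

```bash
cat >> h.py <<'E'
from scipy.spatial.transform import Rotation as R
def to(P,yang=None):
    """deltas in mm/deg to TCP P with tool-y heading yang (world deg)"""
    o=ctrl.observe();q=np.array(o["ee_rot"]);M=R.from_quat(q[[1,2,3,0]]).as_matrix()
    d=M.T@(np.array(P)-o["tool_pos"])*1000;h=np.degrees(np.arctan2(M[1,1],M[0,1]))
    t=0 if yang is None else -(yang-h)
    print("clk",round(o["clock"],2),"pos",np.round(o["tool_pos"],4),"head",round(h,1),"delta",np.round(d,1),"turn",round(t,1),"F",np.round(o["contact_force"],1),"open",round(o["opening"],4),"j",np.round(o["joints"],2))
    return d,t
E
python3 - <<'E'
from h import *
D=ctrl.calibration("side")
g=lambda x,y,z:at(D,275+(x-400)/2.857,205+y/2.857,z)
for n,p,q in(("end",g(580,385,.012),g(718,328,.012)),("left",g(580,385,.012),g(425,90,.012)),("stop",g(432,48,.07),g(533,17,.07))):
    d=q-p;print(n,p,q,np.linalg.norm(d),np.degrees(np.arctan2(d[1],d[0])))
to((.565,-.340,.25),-86)
E
```

```text
end [ 0.52137786 -0.37302675  0.012     ] [ 0.62597374 -0.35468253  0.012     ] 0.10619231541770514 9.947475969181339
left [ 0.52137786 -0.37302675  0.012     ] [ 0.47191336 -0.07323726  0.012     ] 0.30384284219572144 99.3692423904279
stop [ 0.47891775 -0.08589041  0.07      ] [ 0.56905529 -0.06828381  0.07      ] 0.09184099277487805 11.052439483433039
clk 0.1 pos [0.2374 0.5779 0.2527] head 67.7 delta [-651.8 -724.5    3.6] turn 153.7 F [-0.  -1.2  0.1] open 0.0854 j [-1.22  0.42 -0.01  1.61  0.    1.11 -0.05]
```

>>> {"name": "apply_moves", "arguments": {"increments": [[-32,-36,0,7.5],[-65,-72,0,15],[-98,-109,0,23],[-130,-145,0,30.5],[-163,-181,0,38],[-196,-217,0,46],[-228,-253,0,53.5],[-261,-290,0,61],[-294,-326,0,69],[-326,-362,0,76.5]]}}

```text
clock: 1.1
tool_pos: [0.4016, 0.1174, 0.2534]
ee_rot: [-0.0, 0.761, 0.648, 0.0]
contact_force: [1.4, 0.7, -0.6]
opening: 0.0854
gripper_force: 0.0
```

```bash
python3 -c "
from h import *
to((.565,-.340,.25),-86)"
```

```text
clk 1.1 pos [0.4016 0.1174 0.2534] head -9.2 delta [-425.6  234.1    3.2] turn 76.8 F [ 1.4  0.7 -0.6] open 0.0854 j [-0.8   0.03  0.45  2.11 -0.02  1.01 -0.5 ]
```

>>> {"name": "apply_moves", "arguments": {"increments": [[-43,23,0,7.3],[-85,47,0,14.5],[-128,70,0,22],[-170,94,0,29],[-213,117,0,36.5],[-255,140,0,43.5],[-298,164,0,51],[-341,187,0,58],[-383,211,0,65.5],[-426,234,0,73]]}}

```text
clock: 2.1
tool_pos: [0.5679, -0.339, 0.2528]
ee_rot: [-0.0, 0.998, 0.069, -0.0]
contact_force: [-0.1, 0.4, 1.7]
opening: 0.0854
gripper_force: 0.0
```

>>> {"name": "apply_moves", "arguments": {"increments": [[0,0,0,0],[0,0,0,0],[0,0,0,0]], "jaw": -0.1}}

```text
clock: 2.4
tool_pos: [0.5673, -0.3365, 0.2531]
ee_rot: [-0.0, 0.997, 0.072, -0.0]
contact_force: [0.0, 0.4, -0.5]
opening: 0.0471
gripper_force: 0.0
```

Run:
```python
from h import *
import json
to((.565,-.340,.25),-82)
c=ctrl.calibration("wrist");json.dump({k:np.array(v).tolist() for k,v in c.items()},open("w1.json","w"))
cv2.imwrite("pics/w1.png",ctrl.capture("wrist"))
print(proj(c,(.565,-.34,.114)),proj(c,(.472,-.243,.105)))
```

```text
clk 2.4 pos [ 0.5673 -0.3365  0.2531] head -81.7 delta [-2.7  3.1  3.1] turn 0.3 F [ 0.   0.4 -0.5] open 0.0471 j [-0.06  0.61  0.82  1.54 -0.46  1.2  -0.58]
[329.42899577 197.82702142] [212.83586952 274.80412362]
```

View pics/w1.png

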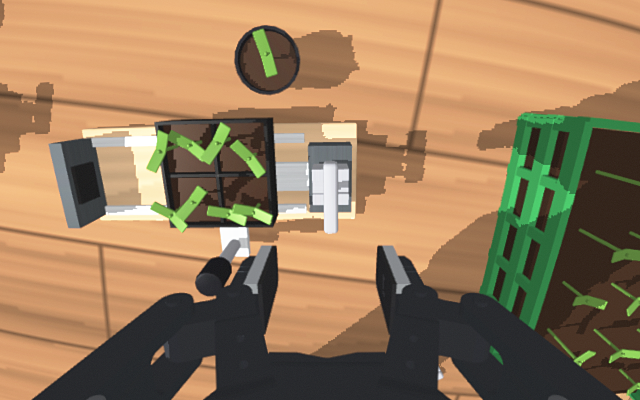

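The wrist view confirms the estimate. The bar runs from (330,160) to (331,232) and the knob centre is at (213,276), both within 2 px of prediction.

Run:
```python
from h import *
import json
c=json.load(open("w1.json"))
p,q=at(c,329.5,159,.12),at(c,331,232,.116);d=p-q
print(p,q,(p+q)/2,np.linalg.norm(d),np.degrees(np.arctan2(d[1],d[0])))
p,q=at(c,82,132,.012),at(c,356,124,.012);d=p-q;print(np.degrees(np.arctan2(d[1],d[0]))-90)
print(at(c,213,276,.105))
to((.565,-.340,.118),-82)
```

```text
[ 0.59824066 -0.33507911  0.12      ] [ 0.53565941 -0.34569369  0.116     ] [ 0.56695004 -0.3403864   0.118     ] 0.06360095660826817 9.626482201168633
9.299523028715981
[ 0.4707437  -0.24319821  0.105     ]
clk 2.45 pos [ 0.5674 -0.3362  0.2534] head -81.7 delta [ -3.    3.5 135.4] turn 0.3 F [-0.   0.4 -0.2] open 0.0467 j [-0.06  0.6   0.82  1.54 -0.46  1.2  -0.58]
```

>>> {"name": "apply_moves", "arguments": {"increments": [[-2,3.5,30,-1.2],[-2,3.5,60,-1.2],[-2,3.5,90,-1.2],[-2,3.5,110,-1.2],[-2,3.5,125,-1.2],[-2,3.5,135,-1.2],[-2,3.5,135,-1.2],[-2,3.5,135,-1.2]]}}

```text
clock: 3.25
tool_pos: [0.5662, -0.3413, 0.1192]
ee_rot: [0.0, 0.997, 0.082, 0.0]
contact_force: [0.4, -0.3, 0.1]
opening: 0.0467
gripper_force: 0.0
```

Run:
```python
from h import *
to((.566,-.340,.118),-80.5)
a=ctrl.capture("wrist");b=ctrl.capture("side")[180:330,260:460]
c=np.vstack([cv2.resize(a,(480,300)),cv2.resize(b,(480,300))]);cv2.imwrite("pics/w2.png",c)
```

```text
clk 3.25 pos [ 0.5662 -0.3413  0.1192] head -80.6 delta [ 0.1 -1.4  1.2] turn -0.1 F [ 0.4 -0.3  0.1] open 0.0467 j [ 0.01  0.74  0.73  1.64 -0.57  0.98 -0.48]
```

View pics/w2.png

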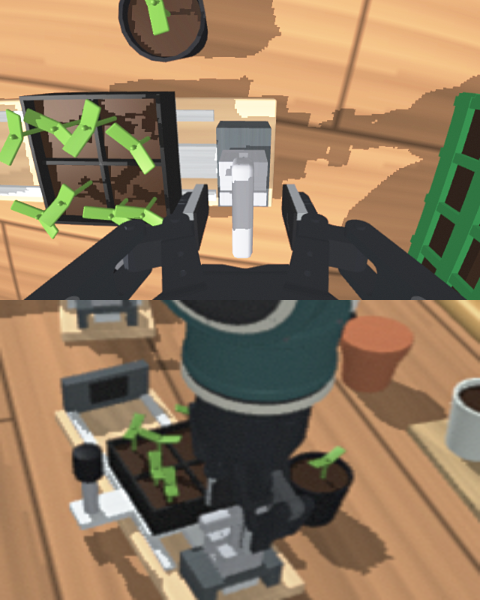

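The bar stands centred between the pads at about (242,205) in the upper half, with the fingers clear of the tray. Closing, then lifting.

>>> {"name": "apply_moves", "arguments": {"increments": [[0,0,0,0],[0,0,0,0],[0,0,0,0],[0,0,0,0],[0,0,0,0],[0,0,0,0]], "jaw": 1}}

```text
clock: 3.95
tool_pos: [0.5659, -0.3405, 0.1189]
ee_rot: [-0.001, 0.997, 0.082, 0.0]
contact_force: [-3.3, 6.9, 9.2]
opening: 0.0109
gripper_force: 59.5
```

>>> {"name": "apply_moves", "arguments": {"increments": [[0,0,-5,0],[0,0,-10,0],[0,0,-15,0],[0,0,-20,0],[0,0,-25,0],[0,0,-29,0],[0,0,-29,0],[0,0,-29,0]]}}

```text
clock: 4.75
tool_pos: [0.5657, -0.3404, 0.147]
ee_rot: [-0.001, 0.997, 0.082, -0.0]
contact_force: [0.2, 5.7, -9.6]
opening: 0.0106
gripper_force: 58.5
```

```bash
python3 -c "
from h import *
to((.566,-.340,.147),9.5)"
```

```text
clk 4.75 pos [ 0.5657 -0.3404  0.147 ] head -80.6 delta [ 0.4 -0.4 -0. ] turn -90.1 F [ 0.2  5.7 -9.6] open 0.0106 j [-0.01  0.71  0.75  1.62 -0.55  1.03 -0.5 ]
```

The downward reading of about 9.6 N matches the spring, so the pin is up. Now the quarter turn.

>>> {"name": "apply_moves", "arguments": {"increments": [[0,0,0,-7],[0,0,0,-14],[0,0,0,-21],[0,0,0,-28],[0,0,0,-35],[0,0,0,-42],[0,0,0,-49],[0,0,0,-56],[0,0,0,-63],[0,0,0,-70]]}}

```text
clock: 5.75
tool_pos: [0.5657, -0.3404, 0.1469]
ee_rot: [-0.001, 0.768, 0.641, 0.0]
contact_force: [0.3, 5.2, -9.0]
opening: 0.0113
gripper_force: 58.5
```

>>> {"name": "apply_moves", "arguments": {"increments": [[0,0,0,-7],[0,0,0,-14],[0,0,0,-20],[0,0,0,-20],[0,0,0,-20]]}}

```text
clock: 6.25
tool_pos: [0.5657, -0.3405, 0.1469]
ee_rot: [-0.001, 0.647, 0.763, 0.0]
contact_force: [1.8, 5.8, -9.3]
opening: 0.0109
gripper_force: 58.6
```

```bash
python3 -c "
from h import *
to((.566,-.340,.136),9.5)
print(ctrl.observe()['moment'])"
```

```text
clk 6.25 pos [ 0.5657 -0.3405  0.1469] head 9.4 delta [ 0.4  0.3 10.9] turn -0.1 F [ 1.8  5.8 -9.3] open 0.0109 j [ 0.23  0.62  0.38  1.62 -0.26  0.96  0.86]
[ 1.21197299 -0.55281406  0.04621438]
```

Lower into the rest notch (about 0.017 lift), then release.

>>> {"name": "apply_moves", "arguments": {"increments": [[0,0,4,0],[0,0,8,0],[0,0,11,0],[0,0,11,0],[0,0,11,0]]}}

```text
clock: 6.75
tool_pos: [0.5658, -0.3405, 0.136]
ee_rot: [-0.001, 0.647, 0.763, 0.0]
contact_force: [0.8, 6.1, -8.2]
opening: 0.0106
gripper_force: 58.9
```

>>> {"name": "apply_moves", "arguments": {"increments": [[0,0,0,0],[0,0,0,0],[0,0,0,0],[0,0,0,0],[0,0,0,0],[0,0,0,0]], "jaw": 0.1}}

```text
clock: 7.35
tool_pos: [0.5658, -0.3413, 0.1364]
ee_rot: [0.0, 0.647, 0.762, -0.0]
contact_force: [-0.2, -0.3, -0.3]
opening: 0.0386
gripper_force: 0.0
```

Run:
```python
from h import *
to((.566,-.340,.25),9.5)
a=ctrl.capture("wrist");b=ctrl.capture("side")[180:330,260:460]
c=np.vstack([cv2.resize(a,(480,300)),cv2.resize(b,(480,300))]);cv2.imwrite("pics/w3.png",c)
```

```text
clk 7.35 pos [ 0.5658 -0.3413  0.1364] head 9.4 delta [   1.3    0.4 -113.6] turn -0.1 F [-0.2 -0.3 -0.3] open 0.0386 j [ 0.23  0.63  0.37  1.62 -0.27  0.94  0.86]
```

View pics/w3.png

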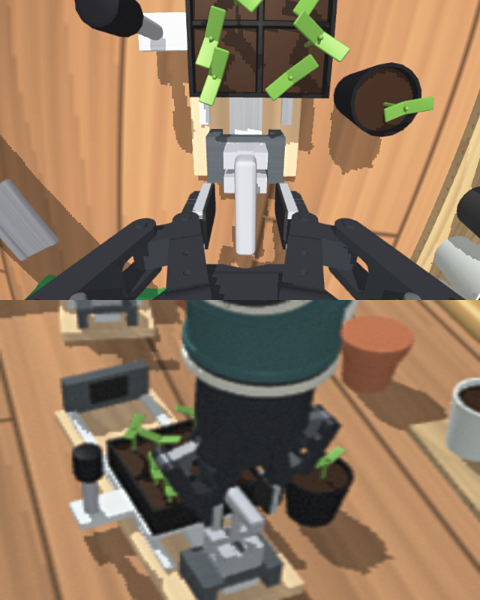

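The bar now lies along the travel and stands out of the tower, and the fingers are clear of it with no force. Next I go up and across to the knob.

>>> {"name": "apply_moves", "arguments": {"increments": [[0,0,-15,0],[0,0,-40,0],[0,0,-70,0],[0,0,-90,0],[15,-10,-90,8],[37,-26,-90,16],[60,-41,-90,24],[82,-57,-90,32],[100,-69,-90,40],[112,-77,-90,48]], "jaw": -0.1}}

```text
clock: 8.45
tool_pos: [0.4709, -0.2423, 0.2274]
ee_rot: [-0.0, 0.902, 0.431, 0.001]
contact_force: [0.3, -0.5, -0.4]
opening: 0.0472
gripper_force: 0.0
```

>>> {"name": "apply_moves", "arguments": {"increments": [[0,0,0,8],[0,0,0,16],[0,0,0,24],[0,0,0,32],[0,0,0,40],[0,0,0,42],[0,0,0,42],[0,0,0,42]]}}

```text
clock: 9.25
tool_pos: [0.4717, -0.2433, 0.2269]
ee_rot: [-0.0, 0.997, 0.082, 0.0]
contact_force: [0.4, 0.0, 0.1]
opening: 0.047
gripper_force: 0.0
```

Run:
```python
from h import *
to((.4712,-.2435,.108),-80.5)
c=ctrl.calibration("wrist");print(proj(c,(.4712,-.2435,.105)),proj(c,(.4712,-.2435,.122)))
cv2.imwrite("pics/w4.png",ctrl.capture("wrist"))
```

```text
clk 9.25 pos [ 0.4717 -0.2433  0.2269] head -80.5 delta [-7.000e-01  1.000e-01  1.189e+02] turn -0.0 F [0.4 0.  0.1] open 0.047 j [-0.2   0.35  0.76  1.9  -0.28  1.01 -0.72]
[325.68872668 201.38403044] [325.64507008 208.11643491]
```

View pics/w4.png

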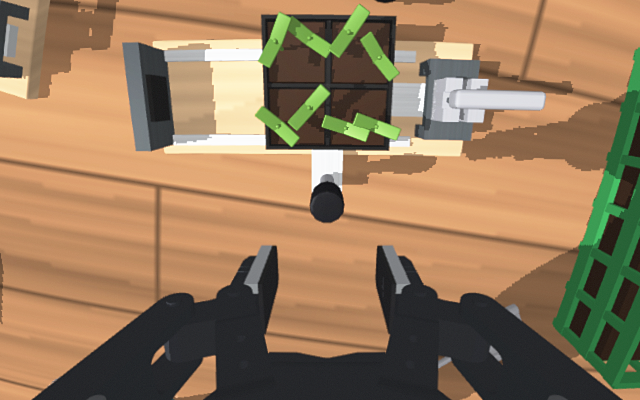

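The knob is at (327,203), as predicted, and the pin's bar at (497,100) stays turned and raised. Descending to grip the knob.

>>> {"name": "apply_moves", "arguments": {"increments": [[0,0,30,0],[0,0,60,0],[0,0,85,0],[0,0,105,0],[0,0,117,0],[0,0,117,0],[0,0,117,0]]}}

```text
clock: 10.0
tool_pos: [0.4719, -0.2436, 0.11]
ee_rot: [0.0, 0.997, 0.082, 0.0]
contact_force: [0.5, 0.2, 1.0]
opening: 0.0472
gripper_force: 0.0
```

>>> {"name": "apply_moves", "arguments": {"increments": [[0,0,0,0],[0,0,0,0],[0,0,0,0],[0,0,0,0],[0,0,0,0]], "jaw": 1}}

```text
clock: 10.5
tool_pos: [0.4721, -0.2433, 0.1105]
ee_rot: [0.0, 0.997, 0.082, 0.001]
contact_force: [-3.2, 1.8, 10.3]
opening: 0.0243
gripper_force: 58.2
```

```bash
python3 -c "
from h import *
o=ctrl.observe()['tool_pos']
to(o+np.array([-.165,.986,0])*.1,-80.5)"
```

```text
clk 10.5 pos [ 0.4721 -0.2433  0.1105] head -80.6 delta [  -0.2 -100.    -0. ] turn -0.1 F [-3.2  1.8 10.3] open 0.0243 j [-0.1   0.52  0.65  1.98 -0.44  0.78 -0.6 ]
```

Gripped. Running it out along tool -y.

>>> {"name": "apply_moves", "arguments": {"increments": [[0,-5,0,0],[0,-15,0,0],[0,-27,0,0],[0,-40,0,0],[0,-53,0,0],[0,-66,0,0],[0,-78,0,0],[0,-88,0,0],[0,-95,0,0],[0,-95,0,0]]}}

```text
clock: 11.5
tool_pos: [0.4572, -0.1485, 0.1104]
ee_rot: [-0.0, 0.997, 0.082, 0.001]
contact_force: [2.2, 0.7, 9.6]
opening: 0.0247
gripper_force: 59.8
```

>>> {"name": "apply_moves", "arguments": {"increments": [[0,-2,0,0],[0,-4,0,0],[0,-5,0,0],[0,-5,0,0]]}}

```text
clock: 11.9
tool_pos: [0.4566, -0.1445, 0.1104]
ee_rot: [0.0, 0.997, 0.082, 0.001]
contact_force: [2.6, 0.2, 9.6]
opening: 0.0245
gripper_force: 59.6
```

```bash
python3 -c "
from h import *
to((.4721-.0165,-.2433+.0986,.1105),-80.5)"
```

```text
clk 11.9 pos [ 0.4566 -0.1445  0.1104] head -80.6 delta [-1.   0.1 -0.1] turn -0.1 F [2.6 0.2 9.6] open 0.0245 j [-0.32  0.44  0.67  2.11 -0.41  0.72 -0.78]
```

>>> {"name": "apply_moves", "arguments": {"increments": [[0,0,0,0],[0,0,0,0],[0,0,0,0],[0,0,0,0],[0,0,0,0],[0,0,0,0]], "jaw": -0.1}}

```text
clock: 12.5
tool_pos: [0.4553, -0.1447, 0.1093]
ee_rot: [0.0, 0.997, 0.082, -0.0]
contact_force: [0.3, 0.7, -0.5]
opening: 0.0473
gripper_force: 0.0
```

>>> {"name": "apply_moves", "arguments": {"increments": [[0,0,-10,0],[0,0,-30,0],[0,0,-60,0],[0,0,-90,0],[0,0,-120,0],[0,0,-130,0],[0,0,-130,0]]}}

```text
clock: 13.2
tool_pos: [0.4558, -0.1446, 0.2407]
ee_rot: [-0.0, 0.997, 0.082, 0.001]
contact_force: [0.1, 0.9, -0.2]
opening: 0.0467
gripper_force: 0.0
```

Run:
```python
from h import *
to((.4566,-.1445,.24),-80.5)
cv2.imwrite("pics/w5.png",np.vstack([cv2.resize(ctrl.capture("wrist"),(480,300)),cv2.resize(ctrl.capture("side")[100:350,180:500],(480,300))]))
```

```text
clk 13.2 pos [ 0.4558 -0.1446  0.2407] head -80.6 delta [ 0.8 -0.   0.7] turn -0.1 F [ 0.1  0.9 -0.2] open 0.0467 j [-0.47  0.22  0.81  2.   -0.19  0.99 -0.97]
```

View pics/w5.png

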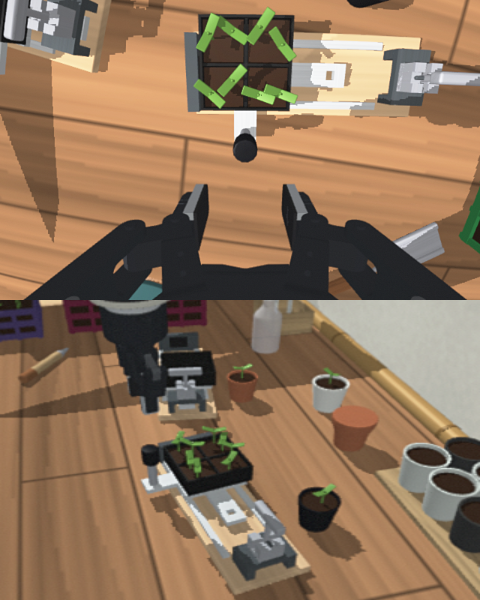

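The tray is against the stop at (192,62), the pin stands turned and out at (440,77), the gripper is clear, and the empty slide looks untouched.

```bash
python3 -c "
from station import ctrl
print(ctrl.sign_off())"
```

```text
the job is handed in; nothing more can be done
None
```

I handed the job in at about 13 s. The seedling slide's pin rests turned in its notch and its carriage is run out about 100 mm to the stop. The empty-tray slide was left locked; the sign-off gave no verdict, so this rests on the last pictures and readings.

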